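# Hang the load weight and pull the index plunger on a cell load tester

## Task

Load the lever tester: pick up the larger of the two steel weights by its black grip and hang it by its stirrup handle on the hook at the end of the tester's beam, and let go of it. Then take the black plunger knob on the side of the tester, pull it fully back to its stop so that the locking pin leaves its hole and the loaded beam sinks onto the cell, and finish while still holding the knob fully back. Leave the small weight, the tray of cells, the blue cup and the caliper where they are.

Things in the scene. Friction and masses are not known exactly. Their poses are not given: they have to be found in the camera images.
- stand: Lever load tester, fixed: base plate 120 (x) x 220 (y) x 12 mm at y -90..130, grey pivot fork (y 90, top z 142) and plunger bracket (x -40..-12, y -37..-3, top z 143). Origin on the table, on the beam's centre line. z up; -x points roughly to the robot (knob side); -y is where the beam points, to the hook.
- beam (a joint): Hinge of the steel beam (12 wide, 16 high, along stand y at z 125 mm; pivot at stand y 90; ends at y -88, where the hook wire goes on). 0 = level, locked by the pin; grows as the hook end sinks, to 0.12 rad (stop; hook 27 mm lower). A spring holds the empty beam up; with the larger weight and the pin out it sinks, damped, in about 1 s.
- hook_seat (a point): Hook seat: top of the wire, mid of its level part (stand x 0, y -131, z 151 mm when level). Wire 8 mm thick, level part 53 mm along stand y. Its outer end (toward stand -y) turns up to a tip 14 mm above the seat and up to 36 mm outward of this point; inward the wire slopes down to the beam, whose top is 18 mm below the seat. Axes as the beam.
- plunger (a joint): Travel of the sprung index plunger: 0 = pin seated about 10 mm deep in the hole of the beam, grows as the knob is pulled along stand -x (horizontally), up to its stop at 0.018 m. Spring pull about 6 N at 0 to 11 N at the stop, plus a little pin friction under load; it snaps back when let go. Fingers and arm give some mm under the pull: pull on until it stops.
- plunger_knob (a point): Middle of the black knob's neck, to grip; moves with it. Neck: axis horizontal along stand x, 18 mm diameter, 38 mm long, then a flange 30 mm diameter, 7 mm thick, at the outer (stand -x) end. At stand (-61, -20, 125) mm when seated. Bracket face 21 mm from it toward stand +x. Free above and at both sides.
- large_weight: Larger weight, about 0.45 kg: steel disc 60 mm diameter, 20 high; two 8 mm wires at x -25 and 25 rise to a level 8 mm crossbar along x (centre z 70). Opening below it 42 mm wide (x), z 20..66, looked through along y: the hook goes in there. On the crossbar a black grip block 28 (x) x 18 (y) mm, z 70..104. Origin: centre of underside, z up.
- large_weight_grip (a point): On the larger weight's axis, 94 mm above its underside, 10 mm below the top of the grip block; axes as the body.
- large_weight_seat (a point): Middle of the underside of the larger weight's crossbar, 66 mm above its underside; this comes to rest on the hook seat. Half-turn symmetric.
- small_weight: The smaller weight, same form: disc 42 mm in diameter, 16 mm high, 78 mm high overall, 0.19 kg. To be left alone. Origin at the centre of the underside.
- cell_tray: Clear tray 120 x 160 mm packed with blue and white cylindrical cells, 69 mm high. Bystander. Origin at the centre of the underside.
- tape_cup: Blue plastic cup, 68 mm in diameter, 70 mm high. Bystander. Origin at the centre of the underside.
- caliper: Steel caliper, 160 mm long along its x, 12 mm high. Bystander, lying between robot and tester. Origin on the underside, middle of its bar.
Not all that is in view belongs to the job. What is shaped like the large_weight but pink or purple is not meant.

How it is judged:
On the way, in this order (a step that is already met when the one before it is completed fails the run):
1. the larger weight hangs on the hook, let go, the pin still seated (distance between large_weight_seat and hook_seat below 0.035 m and contact force between large_weight and stand above 2 N and contact force between large_weight and the fingers below 0.1 N and value of joint plunger below 0.005 m and value of joint beam below 0.03 rad), for 0.2 s.
2. the knob is pulled back and the loaded beam has sunk (value of joint plunger above 0.0155 m and value of joint beam above 0.1 rad), for 0.2 s.
At the end, for the whole second after the job is handed in: Robot grips the knob (over 2 N), plunger at least 15.5 of 18 mm back, beam sunk over 0.1 rad; the larger weight hangs on the hook: crossbar within 35 mm of the seat, carried by the beam, underside over 30 mm above the table, untouched by the robot (all of step 2 and contact force between plunger and the fingers above 2 N and distance between large_weight_seat and hook_seat below 0.035 m and contact force between large_weight and stand above 2 N and contact force between large_weight and the arm below 0.1 N and contact force between large_weight and the fingers below 0.1 N and height (world z) of large_weight above 0.03 m); the arm keeps its last pose, push and grip.
It fails at once if the small weight is moved more than 30 mm or tipped (distance of small_weight from where it was at the start of the episode above 0.03 m or angle between small_weight's own z axis and vertical above 0.5 rad).
It fails at once if the cell tray, cup or caliper is moved more than 30 mm, or the cup tipped (distance of any of cell_tray, tape_cup, caliper from where it was at the start of the episode above 0.03 m or angle between tape_cup's own z axis and vertical above 0.5 rad).
It also fails if it takes over 51 s, if anything falls off the work surface, if the arm or the gripper's body presses on something with over 40 N, if the wrist force passes 120 N, or if a joint passes its speed limit or range.

## Robot

A 6-joint arm with a two-finger parallel gripper is mounted at the origin on the work surface. World frame = base frame: x ahead of the robot, y to its left, z up, the work surface at z = 0. Lengths are in m, angles in rad, forces in N, time in s.
With the tool pointing down it reaches from about 0.225 to 0.875 m from the base axis. Payload 3.4 kg.
Tool frame: the origin (TCP) lies on the centre line of the jaws, within the pads' length; the fingertips stand tip_reach ahead of it and the grasp point (between the pads) lies 5 mm behind it (tip_reach is the distance from the TCP to the fingertips, in m); z points along the fingers, y is the line along which they close (so a half turn about z gives the same grasp; the last joint's range is limited). The gripper opens to 85 mm and grips with 20 to 120 N. Pads are 22 mm wide; open, the fingers measure 114 mm over their backs; the gripper's body (76 mm by 85 mm) begins 54 mm behind the grasp point. The pads swing forward as they close: fully open they stand 13 mm farther back than shut.
Start: joints at [-1.265, 0.276, 1.505, -0, 1.361, -0.121], TCP at [0.238, -0.523, 0.245] pointing down, gripper open.
Joint ranges: [-2.89, 2.89], [-0.75, 2.08], [0.22, 2.7], [-1.18, 4.32], [0.11, 2.71], [-2.7, 2.7]. Speed limits (rad/s): [2.57, 2.57, 3.14, 3.14, 3.14, 3.14].

## Interface

Orientations are given as a unit quaternion [w, x, y, z].
In Python, from plant import get_obs, grab_frame, close_job, tip_reach gives the robot as it stands.
- The arm moves only by the shell command python3 -m jog 'ROWS' [FORCE]. ROWS is a JSON list of rows, 1 to 5 of them, each an object with the fields rot (a list: a rotation vector rx, ry, rz in fractions of the full range, 1 being 2 pi rad), trans (a list: dx, dy, dz in shares of the most that a row can go, 1 being 62.5 mm), aperture (the finger opening in m); a field left out counts as zero (the opening has to be given); each row shifts and turns the commanded pose from where the row before left it, along the tool's axes as they then stand; what a row does not reach is not made up. A row lasts 1/8 s, in which the tool goes at most 0.0625 m and 0.188 rad, less where a joint would pass 70% of its speed; a pose out of reach is approached as far as the arm can. The fingers move at their own pace and stop on an object; FORCE is the grip in N (left out, the last holds). Time passes only in rows, so rows that do not move let the fingers close. It prints the time, the measured TCP pose, the force, the opening and the grip force at its end. A shift or turn number past 1, either way, is cut back to 1. Input that does not fit is refused with a message, and nothing moves.
- get_obs(): the state, without advancing time (a new reading comes with each control period).
- grab_frame(name): name is "scene" or "top" or "wrist"; returns a dict with "img" (480x640x3 uint8, red, green, blue), "depth" (480x640 float32, m along the optical axis (not along the pixel's ray), 0 where there is no reading), "fx", "fy", "cx", "cy" (pixels), "distortion" ([k1, k2, p1, p2, k3] as OpenCV has them; the pictures are not rectified), "world_from_camera" (4x4, takes a point from camera to world coordinates). Camera axes: x right, y up, looking along -z (the intrinsics and any distortion apply to the point x, -y, -z); pixel columns grow to the right and rows downward; lengths in m; the calibration is good to about 2 mm. A picture is of the moment at which its call begins.
- close_job(): hands the job in; it is judged then, once.
The state is a dict: "time": time; "joint_pos": joint angles; "joint_velocities": joint speeds; "effort": joint torques, N m; "ee_pos": TCP position; "ee_rot": TCP orientation; "force": force on the tool from outside, world axes, zero at the start; "torque": the same for the moment, N m; "finger_gap": finger opening in m; "gripper_force": force on a finger pad.
Only numpy, scipy, OpenCV 4.12 (cv2) and the standard library are available. Lean on these libraries where they do the work, as an engineer would, in place of code of your own. Each camera call takes 0.05 s, during which the arm holds its last target. There are 200 camera calls.

## Working session

There is one attempt and no reset: what is moved stays moved. The work goes in short steps, Python scripts to look and compute and a shell command to move; the robot and the scene stay as the last step left them, time stands still between calls to the robot, and variables do not carry over. Pictures are saved under pics/ and viewed, at most 10 in all, crops included, and the job is handed in when it is done.

```bash
mkdir -p pics; ls; cat > h.py <<'E'
import numpy as np, cv2
from plant import get_obs, grab_frame, close_job, tip_reach
def ray(f,u,v):
    K=np.array([[f['fx'],0,f['cx']],[0,f['fy'],f['cy']],[0,0,1.]])
    p=cv2.undistortPoints(np.array([[[u,v]]],float),K,np.array(f['distortion'],float))[0,0]
    T=np.array(f['world_from_camera']); return T[:3,3],T[:3,:3]@np.array([p[0],-p[1],-1.])
def onz(f,u,v,z):
    o,d=ray(f,u,v); return o+d*(z-o[2])/d[2]
def cloud(f):
    K=np.array([[f['fx'],0,f['cx']],[0,f['fy'],f['cy']],[0,0,1.]])
    uv=np.stack(np.meshgrid(np.arange(640.),np.arange(480.)),-1).reshape(-1,1,2)
    p=cv2.undistortPoints(uv,K,np.array(f['distortion'],float))[:,0]
    d=f['depth'].reshape(-1,1); T=np.array(f['world_from_camera'])
    c=np.hstack([p[:,:1]*d,-p[:,1:]*d,-d])
    P=(c@T[:3,:3].T+T[:3,3]).reshape(480,640,3); P[f['depth']<=0]=np.nan; return P
def save(n,im): cv2.imwrite('pics/'+n,im[:,:,::-1])
E
python3 - <<'E'
from h import *
import pickle
fs={n:grab_frame(n) for n in('scene','top')}
pickle.dump(fs,open('f.pkl','wb'))
for n in fs: save(n+'0.png',fs[n]['img'])
print(tip_reach,get_obs())
E
```

```text
pics
0.014 {'time': 0.1, 'joint_pos': array([-1.26501802e+00,  2.76522093e-01,  1.50600782e+00, -1.54614909e-05,
        1.36072633e+00, -1.21010267e-01]), 'joint_velocities': array([ 3.33955971e-05, -2.60345888e-03, -2.38151507e-03, -9.85034893e-04,
       -1.27711550e-03,  8.63561835e-04]), 'effort': array([ 1.71736105e-03, -4.17698979e+01, -2.46404850e+01, -1.74995366e-04,
        5.85549715e-03,  4.20539934e-06]), 'ee_pos': array([ 0.23786673, -0.5229885 ,  0.2445312 ]), 'ee_rot': array([-8.27549997e-04,  9.77317028e-01,  2.11779921e-01, -8.42624706e-05]), 'force': array([ 0.65253001,  0.25770541, -1.05613849]), 'torque': array([ 0.00763497, -0.04070835, -0.04536758]), 'gripper_force': 0.0, 'finger_gap': 0.08530336344251055}
```

View pics/scene0.png

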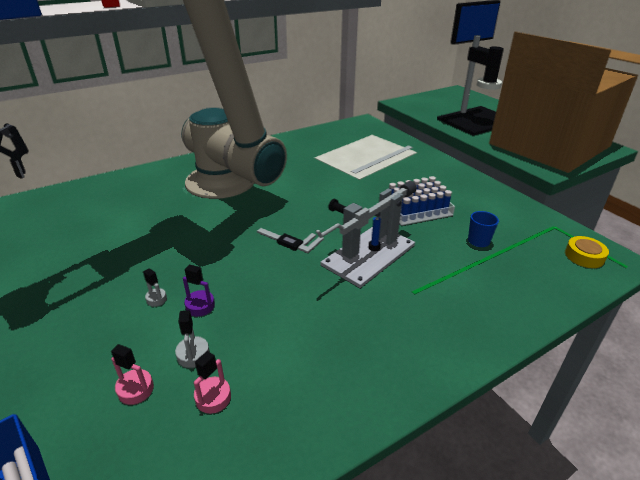

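View pics/top0.png

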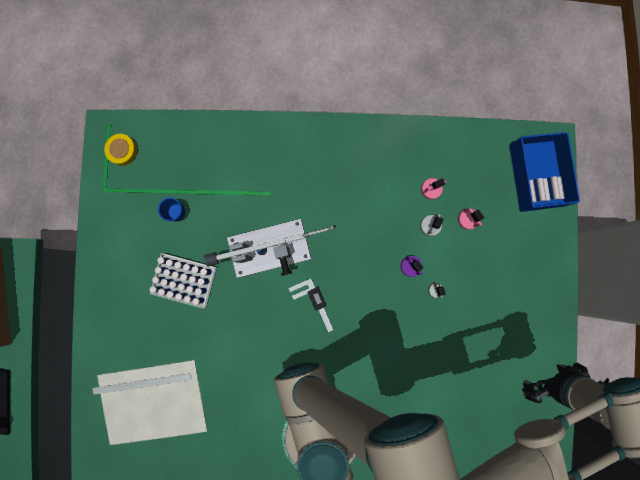

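The scene view shows the lever tester with its beam at (370,225), hook end toward (325,240) and knob at (338,206). Weights, as scene / top pixels:

- large steel: (192,345) / (432,224)
- small steel: (155,290) / (437,290)
- purple: (198,298) / (411,265)
- pink: (133,380) / (432,188)
- pink: (212,390) / (470,218)

I choose the large steel one.

```bash
python3 - <<'E'
from h import *
import pickle
fs=pickle.load(open('f.pkl','rb'))
s,t=fs['scene'],fs['top']
a=cv2.resize(s['img'][260:420,100:250],None,fx=2.5,fy=2.5,interpolation=cv2.INTER_CUBIC)
b=cv2.resize(t['img'][205:295,220:345],(400,288),interpolation=cv2.INTER_CUBIC)
c=cv2.resize(t['img'][200:250,405:455],(288,288),interpolation=cv2.INTER_CUBIC)
m=np.zeros((600,780,3),np.uint8); m[:400,:375]=a; m[:288,380:780]=b; m[300:588,380:668]=c
save('crop1.png',m)
Pt,Ps=cloud(t),cloud(s)
def blk(P,f,u0,u1,v0,v1,mx,zlo,zhi):
    p=P[v0:v1,u0:u1]; im=f['img'][v0:v1,u0:u1]
    k=(im.max(-1)<mx)&(p[...,2]>zlo)&(p[...,2]<zhi); q=p[k]; return q
q=blk(Pt,t,415,455,205,245,60,.06,.13); print('grip top',len(q),q.mean(0),q.min(0),q.max(0))
r=cv2.minAreaRect((q[q[:,2]>.085][:,:2]*1000).astype(np.float32)); print(r)
q=blk(Ps,s,165,210,300,370,60,.06,.13); print('grip scn',len(q),q.mean(0),q.min(0),q.max(0))
p=Pt[205:245,415:455].reshape(-1,3); q=p[(p[:,2]>.012)&(p[:,2]<.03)]; print('disc',len(q),np.nanmin(q,0),np.nanmax(q,0),cv2.minEnclosingCircle((q[:,:2]*1000).astype(np.float32)))
# stand plate corners by bright mask z~12mm
p=Pt[200:300,200:345].reshape(-1,3); q=p[(p[:,2]>.006)&(p[:,2]<.018)]
print('plate',len(q),cv2.minAreaRect((q[:,:2]*1000).astype(np.float32)))
q=p[(p[:,2]>.1)]; print('high',len(q))
for z0 in np.arange(.1,.17,.01):
    w=q[(q[:,2]>=z0)&(q[:,2]<z0+.01)]; print(round(z0,2),len(w),w.min(0) if len(w) else '',w.max(0) if len(w) else '')
E
```

```text
grip top 97 [ 0.61581805 -0.29143317  0.0978491 ] [ 0.59189998 -0.30518685  0.066758  ] [ 0.63265489 -0.28085856  0.10935376]
((616.4622192382812, -293.79644775390625), (17.6361141204834, 27.980609893798828), 66.79903411865234)
grip scn 504 [ 0.66857685 -0.29884463  0.09670216] [ 0.60564024 -0.31325724  0.06612344] [ 0.73874603 -0.2832701   0.10652209]
disc 233 [ 0.58774268 -0.32445289  0.01216374] [ 0.64579952 -0.26327491  0.02954823] ((616.2349243164062, -293.93096923828125), 30.841026306152344)
plate 2687 ((535.8283081054688, 161.5865936279297), (286.3067932128906, 416.59674072265625), 1.7858364582061768)
high 1198
0.1 15 [0.50265285 0.10669276 0.10091544] [0.54270415 0.25357939 0.10995528]
0.11 24 [0.49764508 0.06464276 0.11132067] [0.56486851 0.29601462 0.11985497]
0.12 152 [0.46314541 0.06942512 0.12015088] [0.5689489  0.32271458 0.12994765]
0.13 572 [0.4632939  0.06141576 0.13000874] [0.57132594 0.32394527 0.13994284]
0.14 382 [0.46615264 0.00246638 0.14002078] [0.59026533 0.32262827 0.14998067]
0.15 44 [ 0.50120611 -0.00753421  0.15004712] [0.58927873 0.22878873 0.15955429]
0.16 9 [ 0.58619584 -0.00994638  0.1605567 ] [5.91261828e-01 1.74387341e-04 1.67944001e-01]
0.17 0
```

View pics/crop1.png

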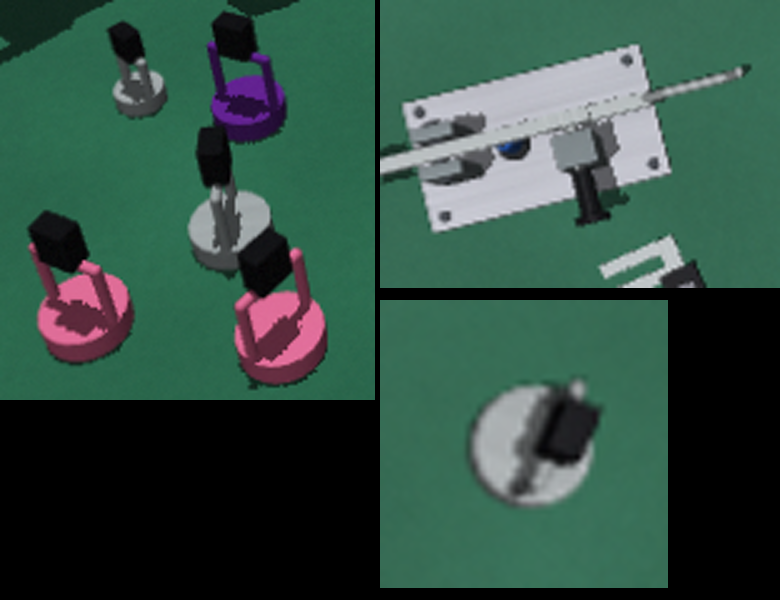

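The crop confirms the choice: the grey steel disc (centre (232,230) in the left crop) stands between the two pinks, with the small steel one top-left. The beam, hook wire tip (745,70) and knob (590,205) are clear. Next I get the stand's yaw and the first move.

```bash
cat >> h.py <<'E'
from scipy.spatial.transform import Rotation as Ro
def delta(target,yaw):
    o=get_obs(); q=o['ee_rot']; R=Ro.from_quat([q[1],q[2],q[3],q[0]])
    Rt=Ro.from_matrix(np.array([[np.cos(yaw),np.sin(yaw),0],[np.sin(yaw),-np.cos(yaw),0],[0,0,-1]]))
    d=np.array(target)-o['ee_pos']
    print('rotvec tool',(R.inv()*Rt).as_rotvec().round(4),'d in cur tool',R.inv().apply(d).round(4),'d in target tool',Rt.inv().apply(d).round(4),'t',o['time'])
E
python3 - <<'E'
from h import *
import pickle
fs=pickle.load(open('f.pkl','rb')); s,t=fs['scene'],fs['top']
P=cloud(t); im=t['img']
hsv=cv2.cvtColor(im,cv2.COLOR_RGB2HSV)
k=((hsv[...,1]<60)&(hsv[...,2]>110)&(P[...,2]>0)&(P[...,2]<.025)).astype(np.uint8)
k[:, :225]=0;k[:,318:]=0;k[:205]=0;k[278:]=0
q=P[k>0]; r=cv2.minAreaRect((q[:,:2]*1000).astype(np.float32)); print('plate',r,q[:,2].mean())
# beam line: high bright pts
p=P[200:300,200:345]; h=hsv[200:300,200:345]
for n,(F,box) in {'top':(t,(200,300,200,345)),'scene':(s,(170,300,290,430))}.items():
    a,b,c,d=box; pp=cloud(F)[a:b,c:d]; hh=cv2.cvtColor(F['img'],cv2.COLOR_RGB2HSV)[a:b,c:d]
    bm=pp[(pp[...,2]>.126)&(pp[...,2]<.14)&(hh[...,2]>80)&(hh[...,1]<70)]
    hk=pp[(pp[...,2]>.138)&(pp[...,1]<.075)&(pp[...,1]>-.03)&(pp[...,0]>.55)&(pp[...,0]<.62)]
    print(n,'beam fit',cv2.fitLine((bm[:,:2]).astype(np.float32),cv2.DIST_HUBER,0,.001,.001).ravel(),len(bm))
    i=np.argsort(hk[:,1]); print('hook',hk[i][::max(1,len(i)//12)].round(4).tolist())
    kn=pp[(hh[...,2]<60)&(pp[...,2]>.1)&(pp[...,2]<.15)&(pp[...,0]<.50)&(pp[...,1]>.07)&(pp[...,1]<.18)]
    print('knob',len(kn),np.round([kn.mean(0),kn.min(0),kn.max(0)],4).tolist())
delta([.60,-.30,.27],np.radians(-25))
E
```

```text
plate ((538.5933837890625, 170.34657287597656), (121.111083984375, 220.47360229492188), 15.71666431427002) 0.011842647350457423
top beam fit [ 0.27289355 -0.96204424  0.5353904   0.18179958] 452
hook [[0.5888, -0.0099, 0.165], [0.5845, -0.0027, 0.1544], [0.5845, 0.0024, 0.1527], [0.5845, 0.0075, 0.1508], [0.5873, 0.0127, 0.147], [0.5789, 0.0202, 0.1521], [0.5787, 0.0254, 0.1531], [0.5813, 0.0306, 0.1513], [0.5733, 0.0381, 0.152], [0.5708, 0.0432, 0.1494], [0.5757, 0.0484, 0.1507], [0.5754, 0.0535, 0.1519], [0.5656, 0.0612, 0.143], [0.571, 0.0667, 0.139]]
knob 97 [[0.482, 0.111, 0.1338], [0.4658, 0.0952, 0.1228], [0.4999, 0.1221, 0.1424]]
scene beam fit [ 0.28882116 -0.9573831   0.5347423   0.18858293] 256
hook [[0.5931, -0.0104, 0.1605], [0.5924, -0.0053, 0.1535], [0.5921, -0.0029, 0.1596], [0.5915, 0.0023, 0.1502], [0.5875, 0.0095, 0.1476], [0.5858, 0.0153, 0.1519], [0.5824, 0.0222, 0.1523], [0.5839, 0.0286, 0.146], [0.5818, 0.0348, 0.1475], [0.5787, 0.0416, 0.1508], [0.5788, 0.0489, 0.1508], [0.5756, 0.0562, 0.1465], [0.5763, 0.0635, 0.1393]]
knob 123 [[0.4816, 0.1048, 0.1304], [0.4674, 0.0924, 0.1134], [0.4998, 0.1221, 0.1421]]
rotvec tool [-1.600e-03  5.000e-04  8.631e-01] d in cur tool [ 0.422  -0.0531 -0.0253] d in target tool [ 0.234  -0.3551 -0.0255] t 0.1
```

The rows are not in the units I measure in: shifts go in shares of 62.5 mm and turns go in shares of 2 pi rad. I convert before sending: 0.053 m is 0.848, -0.0065 m is -0.104.

```bash
python3 -m jog '[{"trans":[0.848,-0.104,-0.048],"aperture":0.085},{"trans":[0.848,-0.104,-0.048],"aperture":0.085},{"trans":[0.848,-0.104,-0.048],"aperture":0.085},{"trans":[0.848,-0.104,-0.048],"aperture":0.085}]' | tail -2
python3 -m jog '[{"trans":[0.848,-0.104,-0.048],"aperture":0.085},{"trans":[0.848,-0.104,-0.048],"aperture":0.085},{"trans":[0.848,-0.104,-0.048],"aperture":0.085},{"trans":[0.848,-0.104,-0.048],"aperture":0.085}]' | tail -2
python3 -m jog '[{"rot":[0,0,0.0275],"aperture":0.085},{"rot":[0,0,0.0275],"aperture":0.085},{"rot":[0,0,0.0275],"aperture":0.085},{"rot":[0,0,0.0275],"aperture":0.085},{"rot":[0,0,0.0275],"aperture":0.085}]' |tail -2
python3 - <<'E'
from h import *
import pickle
f=grab_frame('wrist'); pickle.dump(f,open('w.pkl','wb')); save('w1.png',f['img'])
P=cloud(f); im=f['img']
k=(im.max(-1)<60)&(P[...,2]>.095)&(P[...,2]<.115)&(np.hypot(P[...,0]-.616,P[...,1]+.294)<.04)
q=P[k]; print(len(q),q.mean(0)); print(cv2.minAreaRect((q[:,:2]*1000).astype(np.float32)))
o=get_obs();print(o['ee_pos'],o['time'])
E
```

```text
finger_gap: 0.0849
gripper_force: 0.0
finger_gap: 0.0851
gripper_force: 0.0
finger_gap: 0.0848
gripper_force: 0.0
680 [ 0.62205469 -0.29753117  0.1034884 ]
((620.6771240234375, -296.5590515136719), (15.765111923217773, 26.150035858154297), 67.58673858642578)
[ 0.60226497 -0.3004057   0.26858628] 1.775
```

View pics/w1.png

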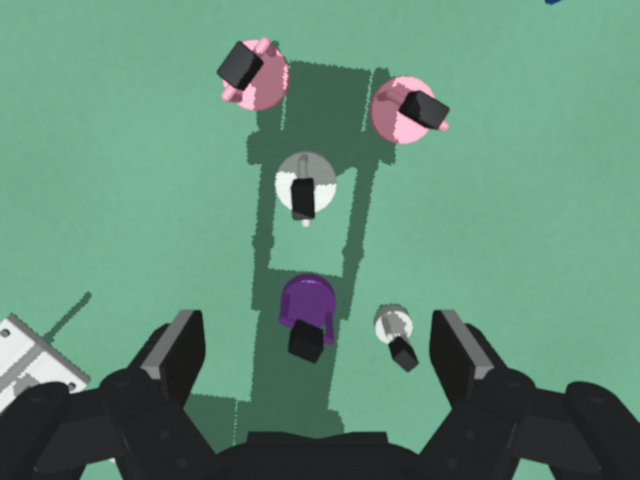

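Wrist view: the large steel weight is at (305,190), bar along image vertical, pinks above at (258,75) and (405,110), purple below at (308,300). There's clearance for the fingers on both sides. Both views put the grip top at z≈0.104.

```bash
python3 -c "
from h import *
delta([.6185,-.2952,.091],np.radians(-22.4))"
```

```text
rotvec tool [-0.0001  0.0013 -0.0563] d in cur tool [ 0.0126 -0.0117  0.1776] d in target tool [ 0.013  -0.011   0.1776] t 1.775
```

Scaled: 0.05 m is 0.8, 0.04 m is 0.64, -0.056 rad / 6.2832 = -0.0089.

```bash
python3 -m jog '[{"rot":[0,0,-0.0089],"aperture":0.085},{"trans":[0.208,-0.176,0],"aperture":0.085},{"trans":[0,0,0.8],"aperture":0.085},{"trans":[0,0,0.8],"aperture":0.085},{"trans":[0,0,0.64],"aperture":0.085}]' | tail -7
python3 -m jog '[{"trans":[0,0,0.32],"aperture":0.085},{"trans":[0,0,0.288],"aperture":0.085},{"aperture":0.085}]' |tail -7
python3 -c "
from h import *
delta([.6185,-.2952,.091],np.radians(-22.4))"
```

```text
time: 2.4
ee_pos: [0.6192, -0.2943, 0.1268]
ee_rot: [-0.0, 0.982, -0.19, -0.001]
force: [0.2, -0.2, 0.5]
finger_gap: 0.0849
gripper_force: 0.0
time: 2.78
ee_pos: [0.6184, -0.2946, 0.0897]
ee_rot: [-0.001, 0.982, -0.19, -0.001]
force: [0.6, 0.2, 0.8]
finger_gap: 0.085
gripper_force: 0.0
rotvec tool [-0.0006  0.0027  0.0092] d in cur tool [ 0.0003  0.0006 -0.0013] d in target tool [ 0.0003  0.0006 -0.0013] t 2.775
```

Scaled: -0.05 m is -0.8, -0.02 m is -0.32.

```bash
python3 -m jog '[{"aperture":0.01},{"aperture":0.01},{"aperture":0.01},{"aperture":0.01},{"aperture":0.01}]' 60| tail -7
python3 -m jog '[{"aperture":0.01},{"trans":[0,0,-0.32],"aperture":0.01},{"trans":[0,0,-0.8],"aperture":0.01},{"trans":[0,0,-0.8],"aperture":0.01},{"trans":[0,0,-0.8],"aperture":0.01}]' |tail -7
python3 - <<'E'
from h import *
import pickle
for n in('top','wrist'):
    f=grab_frame(n); pickle.dump(f,open(n+'_g.pkl','wb'))
    P=cloud(f); o=get_obs()
    q=P[(np.hypot(P[...,0]-o['ee_pos'][0],P[...,1]-o['ee_pos'][1])<.05)&(P[...,2]<o['ee_pos'][2]-.06)&(P[...,2]>o['ee_pos'][2]-.11)]
    if len(q)>20: print(n,len(q),cv2.minEnclosingCircle((q[:,:2]*1000).astype(np.float32)),q[:,2].min(),q[:,2].max())
    if n=='wrist': save('w2.png',f['img'])
print(get_obs()['ee_pos'])
delta([.5796,.0251,.30],np.radians(15.9))
E
```

```text
time: 3.4
ee_pos: [0.619, -0.2958, 0.0922]
ee_rot: [0.001, 0.982, -0.19, 0.001]
force: [-0.8, -1.1, 3.7]
finger_gap: 0.0172
gripper_force: 60.0
time: 4.03
ee_pos: [0.6179, -0.2943, 0.2607]
ee_rot: [-0.001, 0.982, -0.19, -0.002]
force: [0.4, -0.4, -4.1]
finger_gap: 0.0169
gripper_force: 59.2
top 251 ((613.463623046875, -287.745849609375), 29.239662170410156) 0.1670709440182856 0.2063034219914177
wrist 6410 ((622.394775390625, -296.2438659667969), 30.048625946044922) 0.1777044635550336 0.20687554469085892
[ 0.62094142 -0.29620475  0.26693239]
rotvec tool [ 0.0046 -0.0097 -0.6595] d in cur tool [-0.1578 -0.2827 -0.0351] d in target tool [ 0.0483 -0.3203 -0.0331] t 4.125
```

View pics/w2.png

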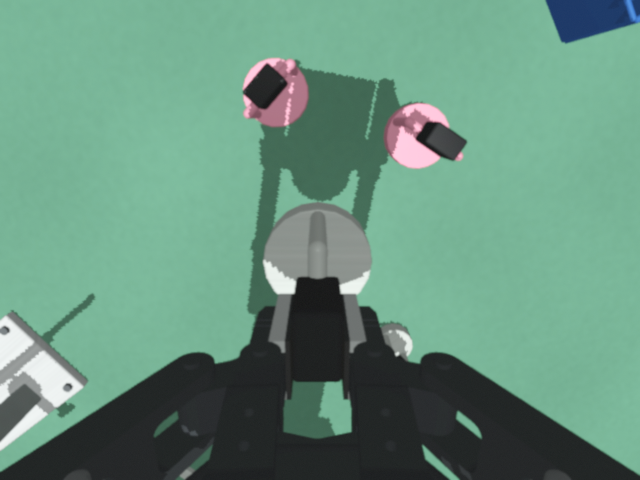

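Held upright, bar in line with the hand: disc at (318,255), bar vertical. It's ~1.5 mm ahead of the TCP along tool x. Next I turn to the stand's yaw and go to the staging point outward of the hook.

Scaled: -0.165 rad / 6.2832 = -0.0263.

```bash
python3 -m jog '[{"rot":[0,0,-0.0263],"aperture":0.01},{"rot":[0,0,-0.0263],"aperture":0.01},{"rot":[0,0,-0.0263],"aperture":0.01},{"rot":[0,0,-0.0263],"aperture":0.01},{"aperture":0.01}]' | tail -7
python3 -c "
from h import *
delta([.6052,-.0706,.2665],np.radians(15.9))"
```

```text
time: 4.75
ee_pos: [0.6176, -0.2944, 0.2581]
ee_rot: [-0.002, 0.99, 0.138, -0.002]
force: [0.0, 0.3, -5.3]
finger_gap: 0.0172
gripper_force: 59.3
rotvec tool [-0.0042  0.0035 -0.0016] d in cur tool [ 0.049  -0.2188 -0.0076] d in target tool [ 0.0493 -0.2186 -0.0084] t 4.75
```

Scaled: -0.044 m is -0.704, -0.043 m is -0.688.

```bash
python3 -m jog '[{"trans":[0.16,-0.704,0],"aperture":0.01},{"trans":[0.16,-0.704,0],"aperture":0.01},{"trans":[0.16,-0.704,0],"aperture":0.01},{"trans":[0.16,-0.704,0],"aperture":0.01},{"trans":[0.144,-0.688,0],"aperture":0.01}]' | tail -7
python3 -m jog '[{"aperture":0.01},{"aperture":0.01},{"aperture":0.01},{"aperture":0.01}]' |tail -7
python3 - <<'E'
from h import *
import pickle
for n in('top','wrist','scene'):
    f=grab_frame(n); pickle.dump(f,open(n+'_s.pkl','wb'))
    P=cloud(f); o=get_obs()
    q=P[(np.hypot(P[...,0]-o['ee_pos'][0],P[...,1]-o['ee_pos'][1])<.06)&(P[...,2]<o['ee_pos'][2]-.06)&(P[...,2]>o['ee_pos'][2]-.11)]
    if len(q)>20: print(n,len(q),cv2.minEnclosingCircle((q[:,:2]*1000).astype(np.float32)),np.percentile(q[:,2],[1,10,50,90,99]))
    hk=P[(P[...,2]>.145)&(P[...,2]<.17)&(P[...,1]>-.005)&(P[...,1]<.05)&(abs(P[...,0]-.58)<.03)]
    if len(hk): print('hook',len(hk),np.median(hk,0), cv2.fitLine(hk[:,:2].astype(np.float32),cv2.DIST_HUBER,0,.001,.001).ravel())
    print(o['ee_pos'])
delta([.6052,-.0706,.1985],np.radians(15.9))
save('w3.png',pickle.load(open('scene_s.pkl','rb'))['img'])
E
```

```text
time: 5.38
ee_pos: [0.6048, -0.0694, 0.2597]
ee_rot: [-0.001, 0.991, 0.137, -0.001]
force: [-0.1, 0.5, -4.2]
finger_gap: 0.0167
gripper_force: 59.7
time: 5.88
ee_pos: [0.6057, -0.0722, 0.2609]
ee_rot: [0.0, 0.99, 0.138, -0.0]
force: [0.8, -0.3, -5.1]
finger_gap: 0.0168
gripper_force: 60.1
top 94 ((588.4308471679688, -68.07658386230469), 24.25994873046875) [0.17103364 0.18314124 0.1885216  0.19085721 0.19311849]
hook 68 [0.58147356 0.02159806 0.15007776] [ 0.28290507 -0.95914793  0.5809711   0.02156831]
[ 0.60573659 -0.07210918  0.26102871]
wrist 6420 ((606.773681640625, -71.99738311767578), 29.88963508605957) [0.17239276 0.18725177 0.1885718  0.1894677  0.19256121]
hook 1017 [0.58403104 0.02318253 0.15043789] [ 0.31243944 -0.9499377   0.5851646   0.02011837]
[ 0.60572248 -0.07199266  0.26113017]
scene 694 ((606.1204223632812, -71.96829986572266), 31.77027130126953) [0.17046038 0.17512714 0.18875232 0.19062893 0.19948529]
hook 86 [0.58502814 0.02125851 0.15041835] [ 0.30563465 -0.95214885  0.58795196  0.01356996]
[ 0.60574127 -0.07181178  0.26119897]
rotvec tool [ 0.      0.     -0.0008] d in cur tool [-0.0002 -0.0013  0.0627] d in target tool [-0.0002 -0.0013  0.0627] t 6.025
```

View pics/w3.png

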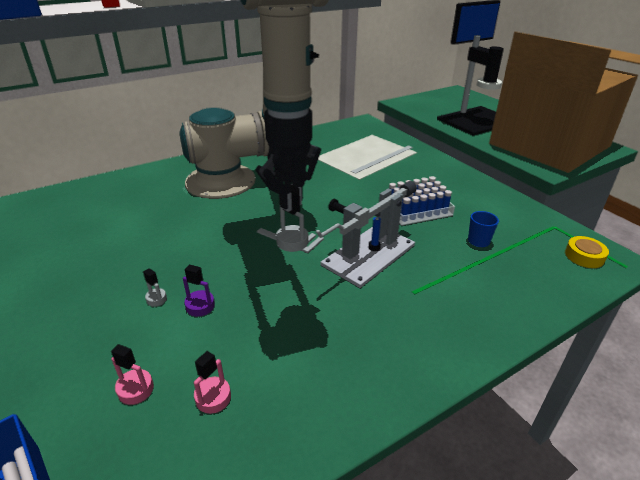

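The scene view shows the weight hanging level in the hand at (292,238), outward of the hook at (325,238). The hook seat measures z≈0.150 in three views.

Scaled: 0.03 m is 0.48, 0.002 m is 0.032.

```bash
python3 -m jog '[{"trans":[0.032,0,0.48],"aperture":0.01},{"trans":[0,0,0.48],"aperture":0.01},{"aperture":0.01},{"aperture":0.01}]' |tail -7
python3 -c "
from h import *
delta([.582,.0214,.1995],np.radians(15.9))"
```

```text
time: 6.52
ee_pos: [0.6085, -0.071, 0.2024]
ee_rot: [0.0, 0.99, 0.138, 0.001]
force: [0.7, -0.5, -3.6]
finger_gap: 0.0169
gripper_force: 60.2
rotvec tool [ 0.0011 -0.0017  0.    ] d in cur tool [-0.0001 -0.0961  0.0028] d in target tool [-0.0001 -0.0961  0.0029] t 6.525
```

Scaled: -0.025 m is -0.4, -0.024 m is -0.384.

```bash
python3 -m jog '[{"trans":[0,-0.352,0.016],"aperture":0.01},{"trans":[0,-0.4,0.016],"aperture":0.01},{"trans":[0,-0.4,0],"aperture":0.01},{"trans":[0,-0.384,0],"aperture":0.01},{"aperture":0.01}]' |tail -7
python3 - <<'E'
from h import *
import pickle
f=grab_frame('wrist'); s=grab_frame('scene')
m=np.zeros((480,800,3),np.uint8); m[:,:400]=f['img'][:,120:520]; m[:,400:]=cv2.resize(s['img'][165:285,270:370],(400,480),interpolation=cv2.INTER_CUBIC)
save('w4.png',m)
delta([.582,.0214,.176],np.radians(15.9))
E
```

```text
time: 7.15
ee_pos: [0.5807, 0.0242, 0.2007]
ee_rot: [-0.0, 0.99, 0.14, 0.001]
force: [0.1, 0.1, -3.7]
finger_gap: 0.017
gripper_force: 60.3
rotvec tool [ 0.0014 -0.0019  0.0015] d in cur tool [0.0001 0.0007 0.0244] d in target tool [0.0002 0.0007 0.0244] t 7.25
```

View pics/w4.png

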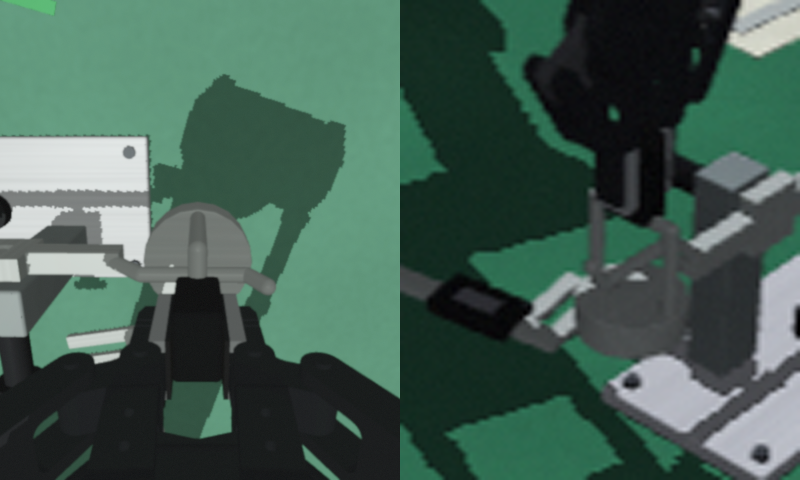

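The wire passes under the bar: left panel, wire from (110,255) to tip (265,285), crossing under the bar near (198,265). Now I lower it.

Scaled: 0.012 m is 0.192, 0.01 m is 0.16.

```bash
python3 -m jog '[{"trans":[0,0,0.192],"aperture":0.01},{"trans":[0,0,0.16],"aperture":0.01},{"aperture":0.01}]' |tail -7
python3 -m jog '[{"trans":[0,0,0.048],"aperture":0.01},{"aperture":0.01}]' |tail -6
```

```text
time: 7.62
ee_pos: [0.581, 0.021, 0.1761]
ee_rot: [0.0, 0.99, 0.138, -0.001]
force: [-0.2, -0.1, -2.4]
finger_gap: 0.017
gripper_force: 60.6
time: 7.88
ee_pos: [0.5812, 0.0211, 0.1748]
ee_rot: [0.001, 0.99, 0.138, -0.0]
force: [-2.4, -2.0, 0.3]
finger_gap: 0.0169
gripper_force: 61.1
```

Scaled: -0.04 m is -0.64, -0.03 m is -0.48.

```bash
python3 -m jog '[{"aperture":0.027},{"aperture":0.027},{"aperture":0.027}]' |tail -7
python3 -m jog '[{"trans":[0,0,-0.24],"aperture":0.027},{"trans":[0,0,-0.48],"aperture":0.027},{"trans":[0,0,-0.64],"aperture":0.03},{"trans":[0,0,-0.48],"aperture":0.05},{"aperture":0.05}]' |tail -7
python3 - <<'E'
from h import *
s=grab_frame('scene'); f=grab_frame('wrist')
m=np.zeros((480,800,3),np.uint8); m[:,:400]=f['img'][:,120:520]; m[:,400:]=cv2.resize(s['img'][165:285,270:370],(400,480),interpolation=cv2.INTER_CUBIC)
save('w5.png',m)
P=cloud(f);q=P[(P[...,2]>.095)&(P[...,2]<.13)&(np.hypot(P[...,0]-.582,P[...,1]-.02)<.05)]
print(len(q),cv2.minEnclosingCircle((q[:,:2]*1000).astype(np.float32)),np.percentile(q[:,2],[5,50,95]))
delta([.4907,.1153,.285],np.radians(15.9))
p=P[(f['img'].max(-1)<60)&(P[...,2]>.1)&(P[...,2]<.145)&(P[...,1]>.07)&(P[...,1]<.16)&(P[...,0]<.53)]
print(len(p)); 
if len(p): print(p.mean(0),p.min(0),p.max(0))
E
```

```text
time: 8.25
ee_pos: [0.5816, 0.0219, 0.1745]
ee_rot: [-0.0, 0.99, 0.138, 0.0]
force: [-0.3, -0.1, -1.0]
finger_gap: 0.0273
gripper_force: 0.0
time: 8.88
ee_pos: [0.5829, 0.0216, 0.2932]
ee_rot: [0.001, 0.99, 0.138, 0.004]
force: [-0.1, -1.1, -0.7]
finger_gap: 0.0503
gripper_force: 0.0
2384 ((581.7449951171875, 30.913286209106445), 39.05217742919922) [0.10105712 0.10265759 0.10432597]
rotvec tool [ 0.0002 -0.0005  0.0004] d in cur tool [-0.0613 -0.1148  0.0045] d in target tool [-0.0613 -0.1148  0.0046] t 8.975
1215
[0.48762198 0.10910263 0.13231123] [0.46870659 0.09351301 0.11326919] [0.51059476 0.12357084 0.14045894]
```

View pics/w5.png

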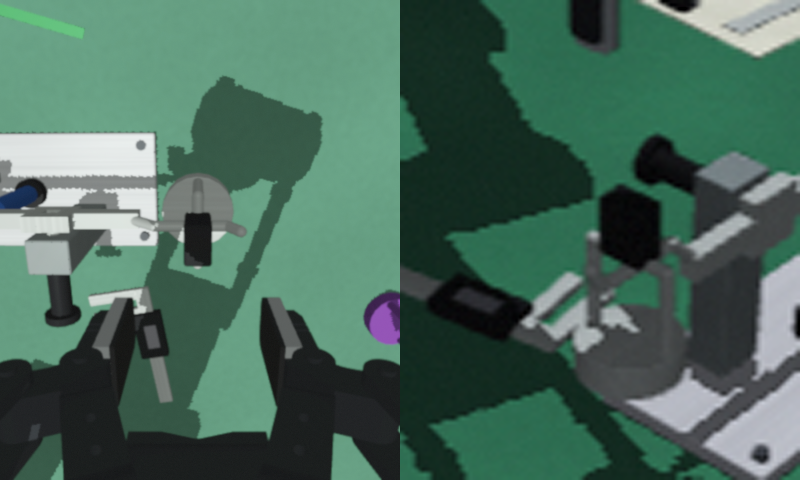

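The weight hangs level and released (right panel, bar on the wire). The knob shows at (62,285) in the left panel, flange at its outer end.

Scaled: -0.039 m is -0.624, -0.02 m is -0.32.

```bash
python3 -m jog '[{"trans":[-0.32,-0.624,0],"aperture":0.06},{"trans":[-0.32,-0.624,0],"aperture":0.06},{"trans":[-0.32,-0.624,0],"aperture":0.06},{"aperture":0.06},{"aperture":0.06}]' |tail -7
python3 - <<'E'
from h import *
O=np.array([.5440,.1511]);a=np.radians(15.9);X=np.array([np.cos(a),np.sin(a)]);Y=np.array([-X[1],X[0]])
for n in('wrist','top','scene'):
    f=grab_frame(n);P=cloud(f);d=P[...,:2]-O;sx=d@X;sy=d@Y
    k=(f['img'].max(-1)<70)&(P[...,2]>.11)&(P[...,2]<.145)&(sx>-.1)&(sx<-.043)&(abs(sy+.02)<.03)
    if k.sum()<10: print(n,'none');continue
    ne=k&(sx>-.072)
    print(n,k.sum(),'sx',np.percentile(sx[k],[1,99]).round(4),'neck sy',np.percentile(sy[ne],[2,50,98]).round(4),'top z',np.percentile(P[...,2][ne],95).round(4))
delta([.4915,.1128,.120],a)
E
```

```text
time: 9.6
ee_pos: [0.4915, 0.1175, 0.2885]
ee_rot: [0.0, 0.99, 0.139, -0.0]
force: [0.3, 0.1, -0.3]
finger_gap: 0.0601
gripper_force: 0.0
wrist 1455 sx [-0.0836 -0.0435] neck sy [-0.0298 -0.0213 -0.013 ] top z 0.1344
top none
scene 149 sx [-0.0855 -0.0463] neck sy [-0.0312 -0.0281 -0.0193] top z 0.1352
rotvec tool [ 0.0003  0.0007 -0.0008] d in cur tool [-0.0017  0.0038  0.1687] d in target tool [-0.0018  0.0039  0.1687] t 9.75
```

Scaled: 0.05 m is 0.8, 0.0035 m is 0.056.

```bash
python3 -m jog '[{"trans":[0,0.056,0.48],"aperture":0.06},{"trans":[0,0,0.8],"aperture":0.06},{"trans":[0,0,0.8],"aperture":0.06},{"trans":[0,0,0.4],"aperture":0.06},{"trans":[0,0,0.208],"aperture":0.06}]' |tail -7
python3 -m jog '[{"aperture":0.005},{"aperture":0.005},{"aperture":0.005},{"aperture":0.005},{"aperture":0.005}]' 80 |tail -7
```

```text
time: 10.38
ee_pos: [0.4923, 0.1136, 0.1195]
ee_rot: [0.0, 0.99, 0.138, -0.001]
force: [-0.1, 0.1, 0.4]
finger_gap: 0.0601
gripper_force: 0.0
time: 11.0
ee_pos: [0.4937, 0.114, 0.1226]
ee_rot: [0.001, 0.99, 0.139, 0.002]
force: [0.7, -2.8, 5.3]
finger_gap: 0.0156
gripper_force: 78.2
```

Scaled: -0.006 m is -0.096, -0.002 m is -0.032.

```bash
python3 -m jog '[{"trans":[-0.096,0,0],"aperture":0.005},{"trans":[-0.096,0,0],"aperture":0.005},{"trans":[-0.096,0,0],"aperture":0.005},{"trans":[-0.032,0,0],"aperture":0.005},{"aperture":0.005}]' |tail -7
python3 -m jog '[{"trans":[-0.048,0,0],"aperture":0.005},{"aperture":0.005}]' |tail -7
```

```text
time: 11.62
ee_pos: [0.4791, 0.1099, 0.1228]
ee_rot: [-0.0, 0.99, 0.138, 0.007]
force: [9.6, 1.8, -2.8]
finger_gap: 0.0158
gripper_force: 78.0
time: 11.88
ee_pos: [0.4766, 0.1092, 0.1229]
ee_rot: [-0.0, 0.99, 0.138, 0.007]
force: [10.5, 2.4, -3.2]
finger_gap: 0.0155
gripper_force: 78.1
```

Scaled: -0.003 m is -0.048.

```bash
python3 -m jog '[{"trans":[-0.048,0,0],"aperture":0.005},{"aperture":0.005}]' |tail -6
python3 -m jog '[{"trans":[-0.048,0,0],"aperture":0.005},{"aperture":0.005}]' |tail -6
```

```text
time: 12.12
ee_pos: [0.4764, 0.1091, 0.123]
ee_rot: [-0.001, 0.99, 0.138, 0.01]
force: [15.4, 4.3, -8.0]
finger_gap: 0.0153
gripper_force: 78.3
time: 12.38
ee_pos: [0.4763, 0.1091, 0.1231]
ee_rot: [-0.001, 0.99, 0.138, 0.013]
force: [21.2, 7.1, -13.2]
finger_gap: 0.0153
gripper_force: 78.4
```

At the stop: the force rises while the position stands still. I'll wait for the beam to sink and check.

```bash
python3 -m jog '[{"aperture":0.005},{"aperture":0.005},{"aperture":0.005},{"aperture":0.005},{"aperture":0.005}]' |tail -1
python3 -m jog '[{"aperture":0.005},{"aperture":0.005},{"aperture":0.005},{"aperture":0.005},{"aperture":0.005}]' |tail -6
python3 - <<'E'
from h import *
s=grab_frame('scene'); f=grab_frame('wrist')
m=np.zeros((480,800,3),np.uint8); m[:,:400]=f['img'][:,120:520]; m[:,400:]=cv2.resize(s['img'][165:285,270:370],(400,480),interpolation=cv2.INTER_CUBIC)
save('w6.png',m)
for F in(s,f):
    P=cloud(F);q=P[(P[...,2]>.06)&(P[...,2]<.095)&(np.hypot(P[...,0]-.582,P[...,1]-.02)<.035)]
    print(len(q),np.percentile(q[:,2],[5,50,95]) if len(q) else '')
E
```

```text
gripper_force: 78.4
time: 13.62
ee_pos: [0.4763, 0.109, 0.1231]
ee_rot: [-0.001, 0.99, 0.138, 0.013]
force: [21.2, 6.7, -13.1]
finger_gap: 0.0157
gripper_force: 78.4
544 [0.06238437 0.07736318 0.08416789]
12351 [0.06855963 0.07725451 0.08564122]
```

View pics/w6.png

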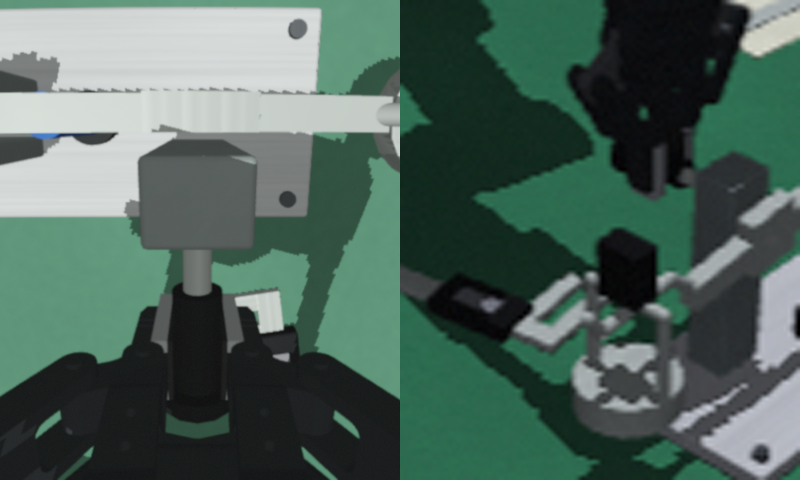

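The knob is back, with its rod exposed at (197,270). The beam is down: the disc top dropped about 25.5 mm (0.1027 to 0.077), which is about 0.113 rad. Now I hand in.

```bash
python3 -c "
from plant import close_job
print(close_job())"
```

```text
the job is handed in; nothing more can be done
None
```

The larger weight hangs on the hook, released. The knob is held back at its stop, the loaded beam has sunk to about 0.113 rad by my camera measurement, and the job is handed in; no verdict was returned.

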